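Zero a click-indexed stop, set it four clicks out and lock it

ROBOT

A 6-joint arm with a two-finger parallel gripper is mounted at the origin on the work surface. World frame = base frame: x ahead of the robot, y to its left, z up, the work surface at z = 0. Lengths are in m, angles in degrees, forces in N, time in s.
With the tool pointing down it reaches from about 0.25 to 0.725 m from the base axis. Payload 9.7 kg.
Tool frame: the origin (TCP) lies at the very end of the fingers, on their centre line; the grasp point (between the pads) lies 19 mm behind it; z points along the fingers, y is the line along which they close (so a half turn about z gives the same grasp; the last joint's range is limited). The gripper opens to 85 mm and grips with 20 to 120 N. Pads are 22 mm wide; open, the fingers measure 114 mm over their backs; the gripper's body (76 mm by 85 mm) begins 54 mm behind the grasp point. The pads swing forward as they close: fully open they stand 13 mm farther back than shut.
Start: joints at [64.744, 4.979, 10.078, 95.1, 0, 90], TCP at [0.235, 0.497, 0.231] pointing down, gripper open.
Joint ranges: [-179.16, 179.16], [-48.56, 103.87], [-65.8, 70.77], [-126.05, 130.52], [-82.76, 87.17], [-180, 180]. Speed limits (degrees/s): [127.2, 127.2, 147.25, 180, 180, 180].

INTERFACE

Orientations are given as [roll, pitch, yaw] about the fixed x, y, z axes, in that order (R = Rz(yaw) Ry(pitch) Rx(roll)).
In Python, from workcell import telemetry, optics, workorder gives the robot as it stands.
- The arm moves only by the shell command python3 -m handwheel 'ROWS' [FORCE]. ROWS is JSON, a list of rows, each an object of numbers: "tx", "ty", "tz": the shift along the tool's x, y, z in m; "ax", "ay", "az": the turn, a rotation vector about the tool's x, y, z in degrees; "jaw": the gripper command: -1 is shut, 1 is fully open, values between are in proportion. A call has exactly 10 rows; each row shifts and turns the commanded pose from where the row before left it, along the tool's axes as they then stand; what a row does not reach is not made up. A row lasts 1/8 s, in which the tool goes at most 62.5 mm and 10.7 degrees, less where a joint would pass 70% of its speed; a pose out of reach is approached as far as the arm can. A call is refused whole if a number of a shift passes 0.0625 or a number of a turn 10.7, either way. A call with a gripper value outside its range is refused whole. The fingers move at their own pace and stop on an object; FORCE is the grip in N (left out, the last holds). Time passes only in rows, so rows that do not move let the fingers close, or fill a call up. It gives the time, the measured TCP pose, the force, the opening and the grip force at its end, in the units of the state.
- telemetry.get_obs(): the state, without advancing time (a new reading comes with each control period).
- optics.camera(name): name is "side" or "top" or "wrist"; returns a dict with "color" (400x640x3 uint8, red, green, blue), "K" (3x3 intrinsics, pixels), "extrinsics" (4x4, takes a point from camera to world coordinates); the wrist camera has in their place "mount" (4x4, takes a point from camera to tool coordinates, whose origin is the TCP and whose axes are the flange's). Camera axes: x right, y down, z forward; pixel columns grow to the right and rows downward; lengths in m; the calibration is good to about 2 mm. A picture is of the moment at which its call begins: read the wrist's pose just before it. There is no depth.
- workorder.job_done(): hands the job in; it is judged then, once.
The state is a dict: "time": time; "q": joint angles; "qd": joint speeds; "joint_efforts": joint torques, N m; "ee_pos": TCP position; "tcp_rot": TCP orientation; "wrist_force": force on the tool from outside, world axes, zero at the start; "torque": the same for the moment, N m; "opening": finger opening in m; "grasp_force": force on a finger pad.
Only numpy, scipy, OpenCV 4.12 (cv2) and the standard library are available. Lean on these libraries where they do the work, as an engineer would, in place of code of your own. Each camera call takes 0.05 s, during which the arm holds its last target. There are 200 camera calls.

TASK

Set the stop rod of the bench stage: wind the round knob gently anticlockwise (seen from above) only until you feel it come up against its zero stop, without forcing it, then turn it back clockwise exactly four clicks from zero. Then lock the setting by pushing the small steel lock pin fully down, and let go, leaving the other things on the bench where they are.

Things in the scene. Friction and masses are not known exactly. Their poses are not given: they have to be found in the camera images.
- head: The stage, bolted down: aluminium base plate 130 x 340 x 10 mm (x, y, z); on its +y half a grey housing 80 x 150 mm, top 60 mm above the bench; on its -y half a black carriage and end plate 65 mm high. Origin: underside centre of the plate, z up. Knob axis at (0, 50 mm), lock pin at (0, 125 mm); the stop rod comes out of the housing at y = 5 mm, 35 mm up, pointing along -y.
- knob_center (a point): Centre of the round ribbed black knob, on its vertical axis, 85 mm above the bench (fixed point, does not turn). Knob 44 mm in diameter, 34 mm high (66 to 100 mm above the bench), over a steel collar 60 mm in diameter (top 64 mm). Anticlockwise from above winds to the zero stop, clockwise moves the rod out. It turns the spindle with free play of unknown size, almost without resistance.
- spindle_ring (a point): Point on the knob axis 30 mm up: the hidden detent ring. Detents 18 degrees apart; each click first resists with about 0.3 N m, which fades to nothing over the next 9 degrees, then the spindle jumps into the next detent by itself, and stays. It starts one to three clicks from zero (zero: the detent beside the stop). Clockwise clicks count from zero, after the play is taken up.
- stop_pin: Springy steel stop pin hidden in the housing, 20 mm from the knob axis. The spindle meets it 1 degree past the zero detent; then the moment does not fade but keeps rising past 0.3 N m, by about 10 N m per rad. 0.45 to 0.6 N m at the knob is a sure touch; more than 35 N on the pin (about 0.9 N m at the knob) damages it.
- rod_tip (a point): Flat end of the steel stop rod, 10 mm in diameter. At zero it stands at y = -15 mm in the head's frame; every click clockwise moves it 2 mm along the head's -y.
- lock_top (a point): Top centre of the steel lock pin, 16 mm in diameter, standing 14 mm above the housing top when up. It is pushed straight down 8 mm, with 5 N of friction, against a firm bottom, and stays where it is left.
- lock (a joint): Travel of the lock pin in m: 0 up, 0.008 fully down.
- white_box: Loose white paper box of screws, 75 x 100 x 45 mm with a raised flap; origin under its centre. Not to be moved.
- brown_box: Loose cardboard box of screws, 70 x 90 x 50 mm with a raised flap; origin under its centre. Not to be moved.
- angle_bracket: Loose black angle bracket, 60 x 90 mm, 55 mm high; origin under its centre. Not to be moved.
- bearing: Loose steel bearing ring, 32 mm in diameter, 9 mm high; origin under its centre. Not to be moved.
- clamp_block: Loose aluminium clamp block 35 x 50 x 24 mm; origin under its centre. Not to be moved.
- spanner: Loose steel spanner 160 mm long, lying flat along its x. Not to be moved.
- grease_tin: Loose aluminium tin 60 mm in diameter, 70 mm high; origin under its centre. Not to be moved.

How it is judged (in metres and radians):
On the way, in this order (a step that is already met when the one before it is completed fails the run):
1. the knob is wound back until the spindle presses on its zero stop (2 N or more) (contact force between stop_pin and anything else above 2 N), for 0.1 s.
2. the stop rod rests four clicks (8 mm) out from zero, within 0.8 mm (y of rod_tip in the frame of head between -0.0238 and -0.0222 m), for 0.3 s.
3. the lock pin is pushed down at least 6.5 of its 8 mm (value of joint lock above 0.0065 m), for 0.2 s.
At the end, for the whole second after the job is handed in: The stop rod rests four clicks (8 mm, within 0.8 mm) out from zero, the lock pin is down by at least 6.5 mm, and the other loose things are within 20 mm of where they began (all of step 2 and value of joint lock above 0.0065 m); the robot touches nothing.
It fails at once if the zero stop is forced with more than 35 N (contact force between stop_pin and anything else above 35 N).
It fails at once if another thing on the bench is moved more than 20 mm (distance of any of white_box, brown_box, angle_bracket, bearing, clamp_block, spanner, grease_tin from where it was at the start of the episode above 0.02 m).
It also fails if it takes over 72 s, if anything falls off the work surface, if the arm or the gripper's body presses on something with over 40 N, if the wrist force passes 120 N, or if a joint passes its speed limit or range.

## Working session

There is one attempt and no reset: what is moved stays moved. The work goes in short steps, Python scripts to look and compute and a shell command to move; the robot and the scene stay as the last step left them, time stands still between calls to the robot, and variables do not carry over. Pictures are saved under pics/ and viewed, at most 10 in all, crops included, and the job is handed in when it is done.

```bash
mkdir -p pics; ls; python3 - <<'E'
from workcell import telemetry, optics
import cv2, numpy as np
o=telemetry.get_obs(); print({k:np.round(v,4).tolist() for k,v in o.items()})
for n in ("top","side"):
    c=optics.camera(n); cv2.imwrite(f"pics/{n}0.png",c["color"][...,::-1])
    np.savez(f"{n}0.npz",**c)
    print(n,c["K"].round(1).tolist(),c["extrinsics"].round(3).tolist())
E
```

```text
pics
{'time': 0.0, 'q': [64.7444, 5.0092, 10.0338, 95.0988, -0.0003, 90.0009], 'qd': [0.0236, 0.012, 0.0144, -0.0301, 0.0764, 0.0503], 'joint_efforts': [-0.0025, -52.0386, 46.4812, 0.0159, -0.0, -0.0], 'ee_pos': [0.2346, 0.4972, 0.2306], 'tcp_rot': [-179.9258, 0.0003, 154.7435], 'wrist_force': [-0.237, -0.1101, -0.2887], 'torque': [0.0118, 0.0194, -0.0364], 'grasp_force': 0.0, 'opening': 0.0856}
top [[475.4, 0.0, 316.4], [0.0, 475.4, 203.4], [0.0, 0.0, 1.0]] [[-0.026, -0.988, 0.15, 0.408], [-1.0, 0.024, -0.02, 0.026], [0.016, -0.151, -0.988, 1.197], [0.0, 0.0, 0.0, 1.0]]
side [[505.4, 0.0, 318.7], [0.0, 505.4, 207.8], [0.0, 0.0, 1.0]] [[0.823, -0.339, 0.455, 0.112], [-0.568, -0.5, 0.654, -0.632], [0.006, -0.797, -0.605, 0.693], [0.0, 0.0, 0.0, 1.0]]
```

View pics/top0.png

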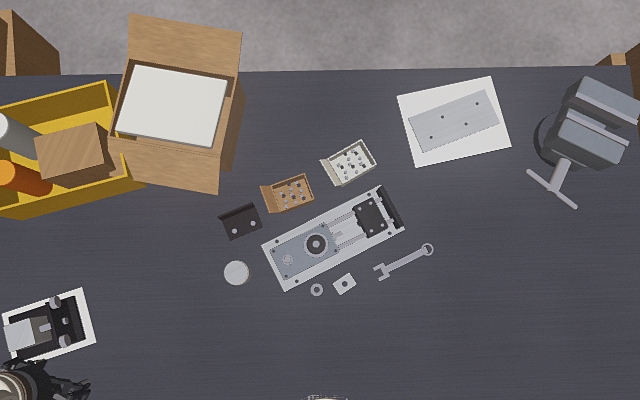

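View pics/side0.png

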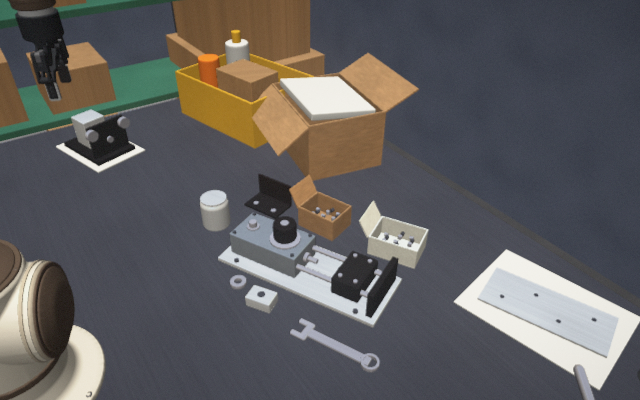

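The top view shows the stage, with the knob at about (316,244), the lock pin at about (287,259), the brown box at (288,194), the bracket at (240,221) and the tin at (236,272). In the side view the knob is at about (285,230) and the lock pin at (253,222). Next I measure the knob and pin in both views.

```bash
cat > h.py <<'E'
import numpy as np, cv2
def ray(K,E,u,v):
    d=E[:3,:3]@np.linalg.solve(K,[u,v,1.]); return E[:3,3],d
def onplane(K,E,u,v,z):
    p,d=ray(K,E,u,v); return p+d*(z-p[2])/d[2]
def proj(K,E,p):
    c=K@(E[:3,:3].T@(np.asarray(p)-E[:3,3])); return c[:2]/c[2]
def meet(rays):
    A=np.zeros((3,3));b=np.zeros(3)
    for p,d in rays:
        d=d/np.linalg.norm(d);M=np.eye(3)-np.outer(d,d);A+=M;b+=M@p
    return np.linalg.solve(A,b)
E
python3 - <<'E'
import numpy as np,cv2
from h import *
ims=[]
for n,(x,y) in {"top":(310,240),"side":(272,232)}.items():
    c=np.load(f"{n}0.npz"); im=c["color"][...,::-1][y-40:y+40,x-60:x+60]
    ims.append(cv2.resize(im,None,fx=6,fy=6,interpolation=cv2.INTER_CUBIC)[:, :720])
cv2.imwrite("pics/crop0.png",cv2.resize(np.vstack(ims),(600,800))[:, :] if 0 else cv2.resize(np.vstack(ims),(450,600)))
for n in ("top","side"):
    c=np.load(f"{n}0.npz");g=c["color"].max(2)
    m=(g<60).astype(np.uint8); N,l,s,ce=cv2.connectedComponentsWithStats(m)
    for i in range(1,N):
        if 60<s[i,4]<3000 and 180<ce[i,0]<430 and 150<ce[i,1]<320: print(n,s[i].tolist(),ce[i].round(1).tolist(),onplane(c["K"],c["extrinsics"],*ce[i],.1 if n=="top" else .085).round(4))
c=np.load("top0.npz")
for p in ((316,244,.1),(287,259,.074),(403,219,.01),(262,241,.01),(285,291,.01),(378,187,.01)): print(p,onplane(c["K"],c["extrinsics"],*p).round(4))
E
```

```text
top [376, 186, 24, 43, 188] [387.8, 208.3] [ 0.559  -0.1622  0.1   ]
top [218, 202, 39, 39, 420] [234.8, 219.6] [0.5411 0.1942 0.1   ]
top [352, 205, 19, 33, 74] [359.9, 221.8] [ 0.5289 -0.0958  0.1   ]
side [244, 174, 53, 69, 1656] [274.9, 206.4] [0.5005 0.0789 0.085 ]
side [332, 252, 46, 50, 1349] [353.8, 276.5] [ 0.5103 -0.1655  0.085 ]
side [367, 258, 31, 59, 741] [381.6, 286.5] [ 0.534  -0.2099  0.085 ]
(316, 244, 0.1) [0.48   0.0076 0.1   ]
(287, 259, 0.074) [0.4483 0.0761 0.074 ]
(403, 219, 0.01) [ 0.5433 -0.2148  0.01  ]
(262, 241, 0.01) [0.4968 0.1404 0.01  ]
(285, 291, 0.01) [0.3726 0.0852 0.01  ]
(378, 187, 0.01) [ 0.6267 -0.1554  0.01  ]
```

View pics/crop0.png

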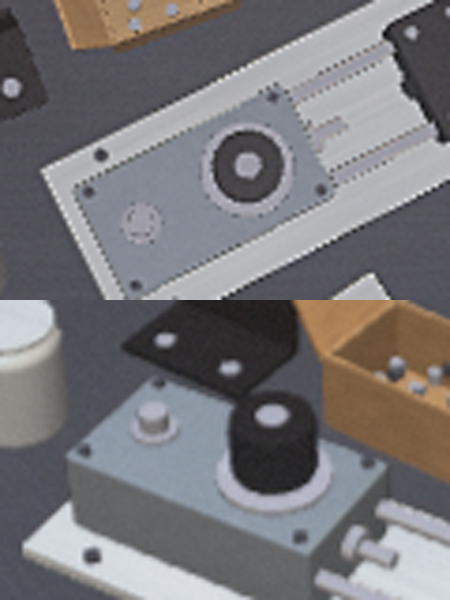

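The crop shows the knob cap centre near top-view (316,244) and the lock pin near (287,259). The side view matches. The knob is at about (0.480, 0.008), the pin at about (0.448, 0.076), and the head yaw is about 25°. I move above the knob and refine with the wrist camera.

```bash
python3 -m handwheel '[{"tx":-0.0431,"ty":-0.0338},{"tx":-0.0431,"ty":-0.0338},{"tx":-0.0431,"ty":-0.0338},{"tx":-0.0431,"ty":-0.0338},{"tx":-0.0431,"ty":-0.0338},{"tx":-0.0431,"ty":-0.0338},{"tx":-0.0431,"ty":-0.0338},{"tx":-0.0431,"ty":-0.0338},{"tx":-0.0431,"ty":-0.0338},{"tx":-0.0431,"ty":-0.0338}]' 30; python3 - <<'E'
from workcell import telemetry, optics
import cv2, numpy as np
o=telemetry.get_obs(); print({k:np.round(v,4).tolist() for k,v in o.items()})
c=optics.camera("wrist"); print(c["mount"].round(3).tolist(),c["K"].round(1).tolist())
np.savez("w0.npz",pos=o["ee_pos"],rot=o["tcp_rot"],**c)
cv2.imwrite("pics/w0.png",c["color"][...,::-1])
E
```

```text
{'time': 0.1, 'q': [64.7432, 5.0083, 10.0376, 95.1001, -0.001, 89.9996], 'qd': [-0.062, -0.1535, 0.0275, -0.0462, 0.1085, 0.0507], 'joint_efforts': [-0.0009, -52.1561, 46.5653, 0.016, -0.0001, 0.0], 'ee_pos': [0.2346, 0.4972, 0.2306], 'tcp_rot': [-179.9293, 0.001, 154.7436], 'wrist_force': [-0.7034, -0.2902, 0.0957], 'torque': [0.0236, -0.0101, -0.0725], 'grasp_force': 0.0, 'opening': 0.0852}
[[0.001, -0.949, -0.314, 0.082], [1.0, 0.0, 0.001, 0.0], [-0.001, -0.314, 0.949, -0.142], [0.0, 0.0, 0.0, 1.0]] [[288.5, 0.0, 315.8], [0.0, 288.5, 202.7], [0.0, 0.0, 1.0]]$[0]: bad value
```

View pics/w0.png

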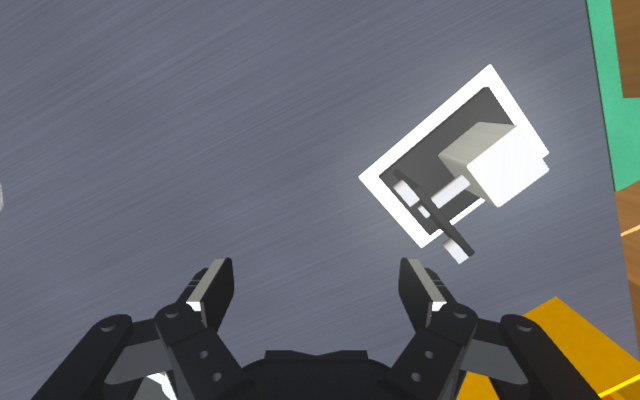

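The arm did not move. The picture shows only the fixture below the start pose at about (455,155), and the row was refused, so all keys are probably needed.

```bash
python3 -m handwheel '[{"tx":-0.0431,"ty":-0.0338,"tz":0,"ax":0,"ay":0,"az":0,"jaw":1},{"tx":-0.0431,"ty":-0.0338,"tz":0,"ax":0,"ay":0,"az":0,"jaw":1},{"tx":-0.0431,"ty":-0.0338,"tz":0,"ax":0,"ay":0,"az":0,"jaw":1},{"tx":-0.0431,"ty":-0.0338,"tz":0,"ax":0,"ay":0,"az":0,"jaw":1},{"tx":-0.0431,"ty":-0.0338,"tz":0,"ax":0,"ay":0,"az":0,"jaw":1},{"tx":-0.0431,"ty":-0.0338,"tz":0,"ax":0,"ay":0,"az":0,"jaw":1},{"tx":-0.0431,"ty":-0.0338,"tz":0,"ax":0,"ay":0,"az":0,"jaw":1},{"tx":-0.0431,"ty":-0.0338,"tz":0,"ax":0,"ay":0,"az":0,"jaw":1},{"tx":-0.0431,"ty":-0.0338,"tz":0,"ax":0,"ay":0,"az":0,"jaw":1},{"tx":-0.0431,"ty":-0.0338,"tz":0,"ax":0,"ay":0,"az":0,"jaw":1}]' 30; cat > look.py <<'E'
import sys; from workcell import telemetry, optics
import cv2, numpy as np
o=telemetry.get_obs(); print({k:np.round(o[k],4).tolist() for k in ("time","q","ee_pos","tcp_rot","wrist_force","torque")})
c=optics.camera("wrist"); np.savez(sys.argv[1]+".npz",pos=o["ee_pos"],rot=o["tcp_rot"],**c)
cv2.imwrite(f"pics/{sys.argv[1]}.png",c["color"][...,::-1])
E
python3 look.py w1
```

```text
time: 1.4
ee_pos: [0.4807, 0.006, 0.2312]
tcp_rot: [180.0, 0.0, 154.7]
wrist_force: [1.0, 1.4, 0.9]
opening: 0.0851
grasp_force: 0.0
{'time': 1.4, 'q': [0.7165, -4.4909, 0.5656, 95.0522, 0.0056, 25.9813], 'ee_pos': [0.4807, 0.006, 0.2312], 'tcp_rot': [179.9931, 0.0014, 154.7352], 'wrist_force': [1.0435, 1.4013, 0.8931], 'torque': [0.0689, -0.0151, 0.0051]}
```

View pics/w1.png

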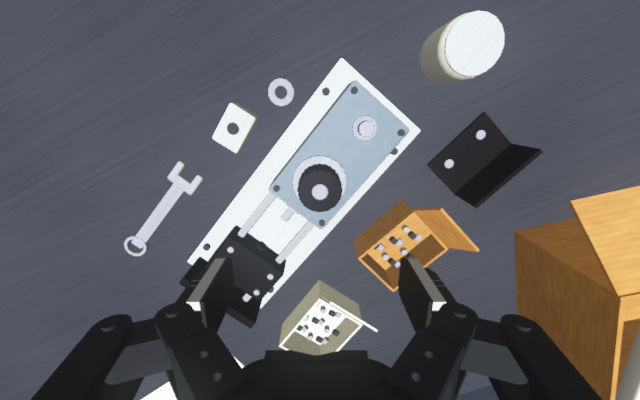

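In the wrist view the knob cap is at about (320,192), the lock pin top at about (365,128) and the brown box on the right at about (405,245). I compute positions from these.

```bash
cat >> h.py <<'E'
from scipy.spatial.transform import Rotation as Ro
def wristE(c):
    T=np.eye(4);T[:3,:3]=Ro.from_euler("xyz",c["rot"],degrees=True).as_matrix();T[:3,3]=c["pos"];return T@c["mount"]
E
python3 - <<'E'
import numpy as np,cv2
from h import *
for n,kb,lk in (("w1",(320,192),(366,128)),("top0",(316,244),(287,259))):
    c=np.load(n+".npz");E=wristE(c) if n=="w1" else c["extrinsics"];K=c["K"]
    g=cv2.cvtColor(c["color"],cv2.COLOR_RGB2GRAY)
    x,y=kb; s=14 if n=="w1" else 6
    w=g[y-s:y+s+1,x-s:x+s+1]; t,m=cv2.threshold(w,0,255,cv2.THRESH_OTSU)
    M=cv2.moments(m,True) ; N,l,st,ce=cv2.connectedComponentsWithStats(m); i=l[s,s]; u=ce[i]+[x-s,y-s]
    print(n,"cap",u.round(1),st[i].tolist(),onplane(K,E,*u,.100).round(4))
    # knob dark blob
    s=34 if n=="w1" else 13; w=g[y-s:y+s+1,x-s:x+s+1]; m=(w<75).astype(np.uint8)
    cs,_=cv2.findContours(m,cv2.RETR_EXTERNAL,cv2.CHAIN_APPROX_NONE); q=max(cs,key=cv2.contourArea); (cx,cy),r=cv2.minEnclosingCircle(q);print("dark",cx+x-s,cy+y-s,r,onplane(K,E,cx+x-s,cy+y-s,.09).round(4))
    x,y=lk; s=20 if n=="w1" else 9; w=cv2.resize(g[y-s:y+s+1,x-s:x+s+1],None,fx=8,fy=8,interpolation=cv2.INTER_CUBIC)
    h=cv2.HoughCircles(w,cv2.HOUGH_GRADIENT,1,10,param1=80,param2=15,minRadius=20,maxRadius=110)
    for cc in (h[0][:4] if h is not None else []):
        u=(cc[:2]-3.5)/8+[x-s,y-s]; print("lock",u.round(1),cc[2]/8,onplane(K,E,*u,.074).round(4),onplane(K,E,*u,.062).round(4))
E
cat > /dev/null; python3 - <<'E'
import numpy as np,cv2
im=cv2.imread("pics/w1.png")[100:220,280:400]; cv2.imwrite("pics/crop1.png",cv2.resize(im,(600,600),interpolation=cv2.INTER_CUBIC))
E
```

```text
w1 cap [319.4 191.6] [6, 6, 16, 16, 205] [0.4792 0.0111 0.1   ]
dark 319.5 187.67391395568848 23.331544876098633 [0.4782 0.0118 0.09  ]
lock [365.2 128.4] 8.2625 [0.4458 0.0779 0.074 ] [0.4474 0.0794 0.062 ]
lock [366.1 129.5] 9.65 [0.4472 0.0783 0.074 ] [0.4489 0.0798 0.062 ]
lock [367.9 128. ] 10.825 [0.4466 0.0805 0.074 ] [0.4482 0.082  0.062 ]
lock [363.6 127.4] 6.575 [0.4442 0.0768 0.074 ] [0.4458 0.0783 0.062 ]
top0 cap [315.5 243.6] [3, 3, 7, 6, 34] [0.481  0.0087 0.1   ]
dark 315.62857151031494 244.1428575515747 9.571699142456055 [0.4803 0.0083 0.09  ]
```

View pics/crop1.png

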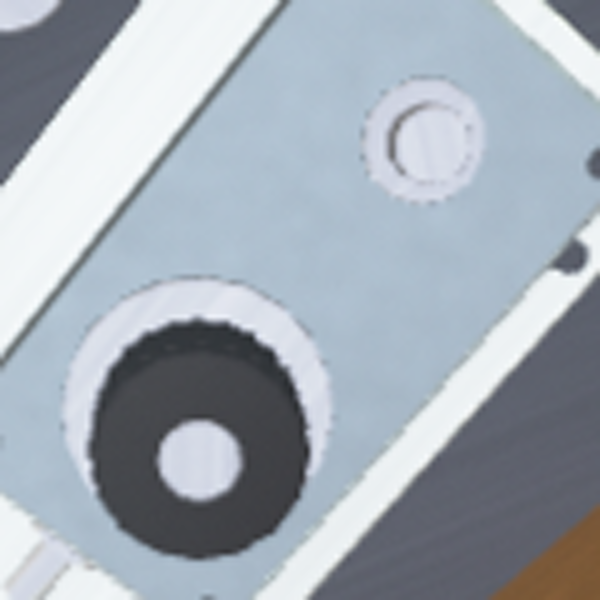

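The lock pin top centre is at wrist pixel (366,128), giving about (0.446, 0.078). The knob axis is at about (0.480, 0.010). I descend around the knob and grip.

```bash
python3 -m handwheel '[{"tx":0.0023,"ty":0.0033,"tz":0.023,"ax":0,"ay":0,"az":0,"jaw":1},{"tx":0,"ty":0,"tz":0.023,"ax":0,"ay":0,"az":0,"jaw":1},{"tx":0,"ty":0,"tz":0.023,"ax":0,"ay":0,"az":0,"jaw":1},{"tx":0,"ty":0,"tz":0.023,"ax":0,"ay":0,"az":0,"jaw":1},{"tx":0,"ty":0,"tz":0.023,"ax":0,"ay":0,"az":0,"jaw":1},{"tx":0,"ty":0,"tz":0.023,"ax":0,"ay":0,"az":0,"jaw":1},{"tx":0,"ty":0,"tz":0.023,"ax":0,"ay":0,"az":0,"jaw":0.5},{"tx":0,"ty":0,"tz":0,"ax":0,"ay":0,"az":0,"jaw":-1},{"tx":0,"ty":0,"tz":0,"ax":0,"ay":0,"az":0,"jaw":-1},{"tx":0,"ty":0,"tz":0,"ax":0,"ay":0,"az":0,"jaw":-1}]' 40; python3 look.py w2
```

```text
time: 2.7
ee_pos: [0.479, 0.0114, 0.0705]
tcp_rot: [-179.9, -0.0, 154.7]
wrist_force: [-3.7, -3.3, -4.6]
opening: 0.0428
grasp_force: 42.5
{'time': 2.7, 'q': [1.3913, -4.6888, -17.3911, 77.3769, -0.0535, 26.6711], 'ee_pos': [0.479, 0.0114, 0.0705], 'tcp_rot': [-179.9166, -0.0468, 154.7201], 'wrist_force': [-3.7025, -3.3009, -4.5563], 'torque': [-0.7092, 0.8284, 0.013]}
```

View pics/w2.png

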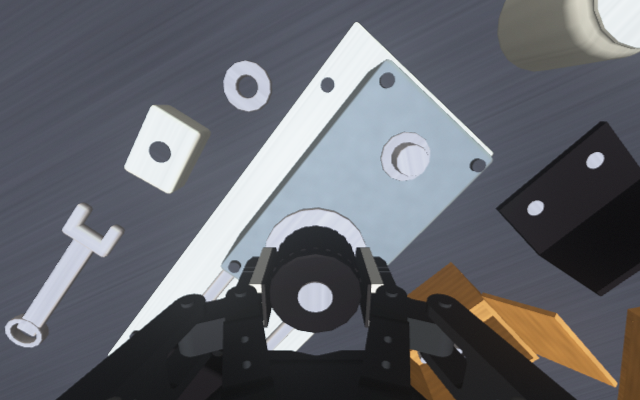

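The knob is gripped centrally, with the cap at (315,296) midway between the pads. I start winding anticlockwise (az negative) slowly. The first resistance cannot be the stop, because the knob starts at least one click away.

```bash
cat > st.py <<'E'
from workcell import telemetry; import numpy as np
o=telemetry.get_obs(); print("yaw %.2f  T %.3f"%(o["tcp_rot"][2],o["torque"][2]),"q6 %.1f t %.2f"%(o["q"][5],o["time"]),np.round(o["wrist_force"],1),np.round(o["ee_pos"],4),round(o["grasp_force"],1))
E
python3 -c "
from h import *
c=np.load('w2.npz');E=wristE(c);p=onplane(c['K'],E,315.5,296.5,.1);print(p, Ro.from_euler('xyz',c['rot'],degrees=True).inv().apply(p-c['pos']))"
python3 -m handwheel '[{"tx":0,"ty":0,"tz":0,"ax":0,"ay":0,"az":-0.5,"jaw":-1},{"tx":0,"ty":0,"tz":0,"ax":0,"ay":0,"az":-0.5,"jaw":-1},{"tx":0,"ty":0,"tz":0,"ax":0,"ay":0,"az":-0.5,"jaw":-1},{"tx":0,"ty":0,"tz":0,"ax":0,"ay":0,"az":-0.5,"jaw":-1},{"tx":0,"ty":0,"tz":0,"ax":0,"ay":0,"az":-0.5,"jaw":-1},{"tx":0,"ty":0,"tz":0,"ax":0,"ay":0,"az":-0.5,"jaw":-1},{"tx":0,"ty":0,"tz":0,"ax":0,"ay":0,"az":-0.5,"jaw":-1},{"tx":0,"ty":0,"tz":0,"ax":0,"ay":0,"az":-0.5,"jaw":-1},{"tx":0,"ty":0,"tz":0,"ax":0,"ay":0,"az":-0.5,"jaw":-1},{"tx":0,"ty":0,"tz":0,"ax":0,"ay":0,"az":-0.5,"jaw":-1}]'>/dev/null; python3 st.py
```

```text
[0.4794947  0.01131906 0.1       ] [-0.00046921  0.00013766 -0.02946622]
yaw 159.73  T 0.042 q6 21.7 t 4.00 [-3.9 -4.2 -4.5] [0.4789 0.0112 0.0705] 42.5
```

```bash
python3 -m handwheel '[{"tx":0,"ty":0,"tz":0,"ax":0,"ay":0,"az":-0.5,"jaw":-1},{"tx":0,"ty":0,"tz":0,"ax":0,"ay":0,"az":-0.5,"jaw":-1},{"tx":0,"ty":0,"tz":0,"ax":0,"ay":0,"az":-0.5,"jaw":-1},{"tx":0,"ty":0,"tz":0,"ax":0,"ay":0,"az":-0.5,"jaw":-1},{"tx":0,"ty":0,"tz":0,"ax":0,"ay":0,"az":-0.5,"jaw":-1},{"tx":0,"ty":0,"tz":0,"ax":0,"ay":0,"az":-0.5,"jaw":-1},{"tx":0,"ty":0,"tz":0,"ax":0,"ay":0,"az":-0.5,"jaw":-1},{"tx":0,"ty":0,"tz":0,"ax":0,"ay":0,"az":-0.5,"jaw":-1},{"tx":0,"ty":0,"tz":0,"ax":0,"ay":0,"az":-0.5,"jaw":-1},{"tx":0,"ty":0,"tz":0,"ax":0,"ay":0,"az":-0.5,"jaw":-1}]'>/dev/null; python3 st.py
```

```text
yaw 164.71  T -0.313 q6 16.7 t 5.25 [-5.1 -5.4 -4.1] [0.4788 0.0111 0.0705] 42.7
```

Contact at about yaw 164.5. I take 3° more to confirm that the moment fades.

```bash
python3 -m handwheel '[{"tx":0,"ty":0,"tz":0,"ax":0,"ay":0,"az":-0.5,"jaw":-1},{"tx":0,"ty":0,"tz":0,"ax":0,"ay":0,"az":-0.5,"jaw":-1},{"tx":0,"ty":0,"tz":0,"ax":0,"ay":0,"az":-0.5,"jaw":-1},{"tx":0,"ty":0,"tz":0,"ax":0,"ay":0,"az":-0.5,"jaw":-1},{"tx":0,"ty":0,"tz":0,"ax":0,"ay":0,"az":-0.5,"jaw":-1},{"tx":0,"ty":0,"tz":0,"ax":0,"ay":0,"az":-0.5,"jaw":-1},{"tx":0,"ty":0,"tz":0,"ax":0,"ay":0,"az":0,"jaw":-1},{"tx":0,"ty":0,"tz":0,"ax":0,"ay":0,"az":0,"jaw":-1},{"tx":0,"ty":0,"tz":0,"ax":0,"ay":0,"az":0,"jaw":-1},{"tx":0,"ty":0,"tz":0,"ax":0,"ay":0,"az":0,"jaw":-1}]'>/dev/null; python3 st.py
```

```text
yaw 167.70  T -0.156 q6 13.7 t 6.50 [-3.9 -5.  -3.9] [0.4788 0.011  0.0705] 42.7
```

```bash
python3 -m handwheel '[{"tx":0,"ty":0,"tz":0,"ax":0,"ay":0,"az":-1.5,"jaw":-1},{"tx":0,"ty":0,"tz":0,"ax":0,"ay":0,"az":-1.5,"jaw":-1},{"tx":0,"ty":0,"tz":0,"ax":0,"ay":0,"az":-1.5,"jaw":-1},{"tx":0,"ty":0,"tz":0,"ax":0,"ay":0,"az":-1.5,"jaw":-1},{"tx":0,"ty":0,"tz":0,"ax":0,"ay":0,"az":-1.5,"jaw":-1},{"tx":0,"ty":0,"tz":0,"ax":0,"ay":0,"az":-1.5,"jaw":-1},{"tx":0,"ty":0,"tz":0,"ax":0,"ay":0,"az":-1.5,"jaw":-1},{"tx":0,"ty":0,"tz":0,"ax":0,"ay":0,"az":-1,"jaw":-1},{"tx":0,"ty":0,"tz":0,"ax":0,"ay":0,"az":-0.5,"jaw":-1},{"tx":0,"ty":0,"tz":0,"ax":0,"ay":0,"az":0,"jaw":-1}]'>/dev/null; python3 st.py
```

```text
yaw 179.69  T -0.174 q6 1.7 t 7.75 [-5.6 -9.  -3.6] [0.4787 0.0106 0.0705] 42.7
```

```bash
python3 -m handwheel '[{"tx":0,"ty":0,"tz":0,"ax":0,"ay":0,"az":-0.25,"jaw":-1},{"tx":0,"ty":0,"tz":0,"ax":0,"ay":0,"az":-0.25,"jaw":-1},{"tx":0,"ty":0,"tz":0,"ax":0,"ay":0,"az":-0.25,"jaw":-1},{"tx":0,"ty":0,"tz":0,"ax":0,"ay":0,"az":-0.25,"jaw":-1},{"tx":0,"ty":0,"tz":0,"ax":0,"ay":0,"az":0,"jaw":-1},{"tx":0,"ty":0,"tz":0,"ax":0,"ay":0,"az":0,"jaw":-1},{"tx":0,"ty":0,"tz":0,"ax":0,"ay":0,"az":0,"jaw":-1},{"tx":0,"ty":0,"tz":0,"ax":0,"ay":0,"az":0,"jaw":-1},{"tx":0,"ty":0,"tz":0,"ax":0,"ay":0,"az":0,"jaw":-1},{"tx":0,"ty":0,"tz":0,"ax":0,"ay":0,"az":0,"jaw":-1}]'>/dev/null; python3 st.py
```

```text
yaw -179.33  T -0.238 q6 0.7 t 9.00 [-5.9 -8.7 -3.6] [0.4787 0.0106 0.0705] 42.7
```

```bash
python3 -m handwheel '[{"tx":0,"ty":0,"tz":0,"ax":0,"ay":0,"az":-0.25,"jaw":-1},{"tx":0,"ty":0,"tz":0,"ax":0,"ay":0,"az":-0.25,"jaw":-1},{"tx":0,"ty":0,"tz":0,"ax":0,"ay":0,"az":-0.25,"jaw":-1},{"tx":0,"ty":0,"tz":0,"ax":0,"ay":0,"az":-0.25,"jaw":-1},{"tx":0,"ty":0,"tz":0,"ax":0,"ay":0,"az":0,"jaw":-1},{"tx":0,"ty":0,"tz":0,"ax":0,"ay":0,"az":0,"jaw":-1},{"tx":0,"ty":0,"tz":0,"ax":0,"ay":0,"az":0,"jaw":-1},{"tx":0,"ty":0,"tz":0,"ax":0,"ay":0,"az":0,"jaw":-1},{"tx":0,"ty":0,"tz":0,"ax":0,"ay":0,"az":0,"jaw":-1},{"tx":0,"ty":0,"tz":0,"ax":0,"ay":0,"az":0,"jaw":-1}]'>/dev/null; python3 st.py
```

```text
yaw -178.33  T -0.225 q6 -0.3 t 10.25 [-5.  -8.6 -2.6] [0.4787 0.0106 0.0705] 42.7
```

```bash
python3 -m handwheel '[{"tx":0,"ty":0,"tz":0,"ax":0,"ay":0,"az":-0.25,"jaw":-1},{"tx":0,"ty":0,"tz":0,"ax":0,"ay":0,"az":-0.25,"jaw":-1},{"tx":0,"ty":0,"tz":0,"ax":0,"ay":0,"az":-0.25,"jaw":-1},{"tx":0,"ty":0,"tz":0,"ax":0,"ay":0,"az":-0.25,"jaw":-1},{"tx":0,"ty":0,"tz":0,"ax":0,"ay":0,"az":-0.25,"jaw":-1},{"tx":0,"ty":0,"tz":0,"ax":0,"ay":0,"az":-0.25,"jaw":-1},{"tx":0,"ty":0,"tz":0,"ax":0,"ay":0,"az":-0.25,"jaw":-1},{"tx":0,"ty":0,"tz":0,"ax":0,"ay":0,"az":-0.25,"jaw":-1},{"tx":0,"ty":0,"tz":0,"ax":0,"ay":0,"az":0,"jaw":-1},{"tx":0,"ty":0,"tz":0,"ax":0,"ay":0,"az":0,"jaw":-1}]'>/dev/null; python3 st.py
```

```text
yaw -176.33  T -0.173 q6 -2.3 t 11.50 [-5.7 -8.2 -4.1] [0.4788 0.0105 0.0705] 42.7
```

The moment fades again, so this is a second click and not the stop. I move on to just before the next detent.

```bash
python3 -m handwheel '[{"tx":0,"ty":0,"tz":0,"ax":0,"ay":0,"az":-1.5,"jaw":-1},{"tx":0,"ty":0,"tz":0,"ax":0,"ay":0,"az":-1.5,"jaw":-1},{"tx":0,"ty":0,"tz":0,"ax":0,"ay":0,"az":-1.5,"jaw":-1},{"tx":0,"ty":0,"tz":0,"ax":0,"ay":0,"az":-1.5,"jaw":-1},{"tx":0,"ty":0,"tz":0,"ax":0,"ay":0,"az":-1.5,"jaw":-1},{"tx":0,"ty":0,"tz":0,"ax":0,"ay":0,"az":-1.5,"jaw":-1},{"tx":0,"ty":0,"tz":0,"ax":0,"ay":0,"az":-1.5,"jaw":-1},{"tx":0,"ty":0,"tz":0,"ax":0,"ay":0,"az":-1,"jaw":-1},{"tx":0,"ty":0,"tz":0,"ax":0,"ay":0,"az":0,"jaw":-1},{"tx":0,"ty":0,"tz":0,"ax":0,"ay":0,"az":0,"jaw":-1}]'>/dev/null; python3 st.py
```

```text
yaw -164.83  T 0.067 q6 -13.8 t 12.75 [ -4.6 -10.8  -3.6] [0.4788 0.0102 0.0705] 42.8
```

```bash
python3 -m handwheel '[{"tx":0,"ty":0,"tz":0,"ax":0,"ay":0,"az":-0.5,"jaw":-1},{"tx":0,"ty":0,"tz":0,"ax":0,"ay":0,"az":-0.5,"jaw":-1},{"tx":0,"ty":0,"tz":0,"ax":0,"ay":0,"az":-0.5,"jaw":-1},{"tx":0,"ty":0,"tz":0,"ax":0,"ay":0,"az":-0.5,"jaw":-1},{"tx":0,"ty":0,"tz":0,"ax":0,"ay":0,"az":-0.5,"jaw":-1},{"tx":0,"ty":0,"tz":0,"ax":0,"ay":0,"az":-0.5,"jaw":-1},{"tx":0,"ty":0,"tz":0,"ax":0,"ay":0,"az":0,"jaw":-1},{"tx":0,"ty":0,"tz":0,"ax":0,"ay":0,"az":0,"jaw":-1},{"tx":0,"ty":0,"tz":0,"ax":0,"ay":0,"az":0,"jaw":-1},{"tx":0,"ty":0,"tz":0,"ax":0,"ay":0,"az":0,"jaw":-1}]'>/dev/null; python3 st.py
```

```text
yaw -161.85  T -0.221 q6 -16.8 t 14.00 [ -4.6 -10.7  -3.4] [0.4788 0.0101 0.0705] 42.7
```

```bash
python3 -m handwheel '[{"tx":0,"ty":0,"tz":0,"ax":0,"ay":0,"az":-0.25,"jaw":-1},{"tx":0,"ty":0,"tz":0,"ax":0,"ay":0,"az":-0.25,"jaw":-1},{"tx":0,"ty":0,"tz":0,"ax":0,"ay":0,"az":-0.25,"jaw":-1},{"tx":0,"ty":0,"tz":0,"ax":0,"ay":0,"az":-0.25,"jaw":-1},{"tx":0,"ty":0,"tz":0,"ax":0,"ay":0,"az":-0.25,"jaw":-1},{"tx":0,"ty":0,"tz":0,"ax":0,"ay":0,"az":-0.25,"jaw":-1},{"tx":0,"ty":0,"tz":0,"ax":0,"ay":0,"az":0,"jaw":-1},{"tx":0,"ty":0,"tz":0,"ax":0,"ay":0,"az":0,"jaw":-1},{"tx":0,"ty":0,"tz":0,"ax":0,"ay":0,"az":0,"jaw":-1},{"tx":0,"ty":0,"tz":0,"ax":0,"ay":0,"az":0,"jaw":-1}]'>/dev/null; python3 st.py
```

```text
yaw -160.35  T -0.264 q6 -18.3 t 15.25 [ -3.9 -11.4  -3.7] [0.4788 0.0101 0.0705] 42.7
```

```bash
python3 -m handwheel '[{"tx":0,"ty":0,"tz":0,"ax":0,"ay":0,"az":-0.25,"jaw":-1},{"tx":0,"ty":0,"tz":0,"ax":0,"ay":0,"az":-0.25,"jaw":-1},{"tx":0,"ty":0,"tz":0,"ax":0,"ay":0,"az":-0.25,"jaw":-1},{"tx":0,"ty":0,"tz":0,"ax":0,"ay":0,"az":-0.25,"jaw":-1},{"tx":0,"ty":0,"tz":0,"ax":0,"ay":0,"az":-0.25,"jaw":-1},{"tx":0,"ty":0,"tz":0,"ax":0,"ay":0,"az":0,"jaw":-1},{"tx":0,"ty":0,"tz":0,"ax":0,"ay":0,"az":0,"jaw":-1},{"tx":0,"ty":0,"tz":0,"ax":0,"ay":0,"az":0,"jaw":-1},{"tx":0,"ty":0,"tz":0,"ax":0,"ay":0,"az":0,"jaw":-1},{"tx":0,"ty":0,"tz":0,"ax":0,"ay":0,"az":0,"jaw":-1}]'>/dev/null; python3 st.py
```

```text
yaw -159.10  T -0.242 q6 -19.6 t 16.50 [ -4.8 -11.3  -3.4] [0.4789 0.01   0.0705] 42.7
```

```bash
python3 -m handwheel '[{"tx":0,"ty":0,"tz":0,"ax":0,"ay":0,"az":-0.25,"jaw":-1},{"tx":0,"ty":0,"tz":0,"ax":0,"ay":0,"az":-0.25,"jaw":-1},{"tx":0,"ty":0,"tz":0,"ax":0,"ay":0,"az":-0.25,"jaw":-1},{"tx":0,"ty":0,"tz":0,"ax":0,"ay":0,"az":-0.25,"jaw":-1},{"tx":0,"ty":0,"tz":0,"ax":0,"ay":0,"az":-0.25,"jaw":-1},{"tx":0,"ty":0,"tz":0,"ax":0,"ay":0,"az":-0.25,"jaw":-1},{"tx":0,"ty":0,"tz":0,"ax":0,"ay":0,"az":0,"jaw":-1},{"tx":0,"ty":0,"tz":0,"ax":0,"ay":0,"az":0,"jaw":-1},{"tx":0,"ty":0,"tz":0,"ax":0,"ay":0,"az":0,"jaw":-1},{"tx":0,"ty":0,"tz":0,"ax":0,"ay":0,"az":0,"jaw":-1}]'>/dev/null; python3 st.py
```

```text
yaw -157.60  T -0.163 q6 -21.1 t 17.75 [ -3.8 -11.8  -4.4] [0.4789 0.01   0.0705] 42.7
```

The third click is passing, so the next detent at yaw of about 217 must be zero with the stop. I move to about 215.5.

```bash
python3 -m handwheel '[{"tx":0,"ty":0,"tz":0,"ax":0,"ay":0,"az":-1.5,"jaw":-1},{"tx":0,"ty":0,"tz":0,"ax":0,"ay":0,"az":-1.5,"jaw":-1},{"tx":0,"ty":0,"tz":0,"ax":0,"ay":0,"az":-1.5,"jaw":-1},{"tx":0,"ty":0,"tz":0,"ax":0,"ay":0,"az":-1.5,"jaw":-1},{"tx":0,"ty":0,"tz":0,"ax":0,"ay":0,"az":-1.5,"jaw":-1},{"tx":0,"ty":0,"tz":0,"ax":0,"ay":0,"az":-1.5,"jaw":-1},{"tx":0,"ty":0,"tz":0,"ax":0,"ay":0,"az":-1.5,"jaw":-1},{"tx":0,"ty":0,"tz":0,"ax":0,"ay":0,"az":-1.5,"jaw":-1},{"tx":0,"ty":0,"tz":0,"ax":0,"ay":0,"az":-1,"jaw":-1},{"tx":0,"ty":0,"tz":0,"ax":0,"ay":0,"az":0,"jaw":-1}]'>/dev/null; python3 st.py
```

```text
yaw -144.60  T -0.112 q6 -34.1 t 19.00 [ -2.8 -14.3  -5.3] [0.4791 0.0097 0.0705] 42.7
```

```bash
python3 -m handwheel '[{"tx":0,"ty":0,"tz":0,"ax":0,"ay":0,"az":-0.25,"jaw":-1},{"tx":0,"ty":0,"tz":0,"ax":0,"ay":0,"az":-0.25,"jaw":-1},{"tx":0,"ty":0,"tz":0,"ax":0,"ay":0,"az":-0.25,"jaw":-1},{"tx":0,"ty":0,"tz":0,"ax":0,"ay":0,"az":-0.25,"jaw":-1},{"tx":0,"ty":0,"tz":0,"ax":0,"ay":0,"az":-0.25,"jaw":-1},{"tx":0,"ty":0,"tz":0,"ax":0,"ay":0,"az":-0.25,"jaw":-1},{"tx":0,"ty":0,"tz":0,"ax":0,"ay":0,"az":0,"jaw":-1},{"tx":0,"ty":0,"tz":0,"ax":0,"ay":0,"az":0,"jaw":-1},{"tx":0,"ty":0,"tz":0,"ax":0,"ay":0,"az":0,"jaw":-1},{"tx":0,"ty":0,"tz":0,"ax":0,"ay":0,"az":0,"jaw":-1}]'>/dev/null; python3 st.py
```

```text
yaw -143.14  T -0.428 q6 -35.6 t 20.25 [ -3.4 -14.   -4.5] [0.4791 0.0096 0.0705] 42.7
```

```bash
python3 -m handwheel '[{"tx":0,"ty":0,"tz":0,"ax":0,"ay":0,"az":-0.25,"jaw":-1},{"tx":0,"ty":0,"tz":0,"ax":0,"ay":0,"az":-0.15,"jaw":-1},{"tx":0,"ty":0,"tz":0,"ax":0,"ay":0,"az":0,"jaw":-1},{"tx":0,"ty":0,"tz":0,"ax":0,"ay":0,"az":0,"jaw":-1},{"tx":0,"ty":0,"tz":0,"ax":0,"ay":0,"az":0,"jaw":-1},{"tx":0,"ty":0,"tz":0,"ax":0,"ay":0,"az":0,"jaw":-1},{"tx":0,"ty":0,"tz":0,"ax":0,"ay":0,"az":0,"jaw":-1},{"tx":0,"ty":0,"tz":0,"ax":0,"ay":0,"az":0,"jaw":-1},{"tx":0,"ty":0,"tz":0,"ax":0,"ay":0,"az":0,"jaw":-1},{"tx":0,"ty":0,"tz":0,"ax":0,"ay":0,"az":0,"jaw":-1}]'>/dev/null; python3 st.py
```

```text
yaw -142.74  T -0.376 q6 -35.9 t 21.50 [ -3.8 -14.3  -4.7] [0.4791 0.0096 0.0705] 42.7
```

```bash
python3 -m handwheel '[{"tx":0,"ty":0,"tz":0,"ax":0,"ay":0,"az":-0.25,"jaw":-1},{"tx":0,"ty":0,"tz":0,"ax":0,"ay":0,"az":-0.25,"jaw":-1},{"tx":0,"ty":0,"tz":0,"ax":0,"ay":0,"az":-0.25,"jaw":-1},{"tx":0,"ty":0,"tz":0,"ax":0,"ay":0,"az":0,"jaw":-1},{"tx":0,"ty":0,"tz":0,"ax":0,"ay":0,"az":0,"jaw":-1},{"tx":0,"ty":0,"tz":0,"ax":0,"ay":0,"az":0,"jaw":-1},{"tx":0,"ty":0,"tz":0,"ax":0,"ay":0,"az":0,"jaw":-1},{"tx":0,"ty":0,"tz":0,"ax":0,"ay":0,"az":0,"jaw":-1},{"tx":0,"ty":0,"tz":0,"ax":0,"ay":0,"az":0,"jaw":-1},{"tx":0,"ty":0,"tz":0,"ax":0,"ay":0,"az":0,"jaw":-1}]'>/dev/null; python3 st.py
```

```text
yaw -141.99  T -0.447 q6 -36.7 t 22.75 [ -2.6 -14.1  -5.4] [0.4791 0.0096 0.0705] 42.7
```

```bash
python3 -m handwheel '[{"tx":0,"ty":0,"tz":0,"ax":0,"ay":0,"az":-0.25,"jaw":-1},{"tx":0,"ty":0,"tz":0,"ax":0,"ay":0,"az":-0.25,"jaw":-1},{"tx":0,"ty":0,"tz":0,"ax":0,"ay":0,"az":0,"jaw":-1},{"tx":0,"ty":0,"tz":0,"ax":0,"ay":0,"az":0,"jaw":-1},{"tx":0,"ty":0,"tz":0,"ax":0,"ay":0,"az":0,"jaw":-1},{"tx":0,"ty":0,"tz":0,"ax":0,"ay":0,"az":0,"jaw":-1},{"tx":0,"ty":0,"tz":0,"ax":0,"ay":0,"az":0,"jaw":-1},{"tx":0,"ty":0,"tz":0,"ax":0,"ay":0,"az":0,"jaw":-1},{"tx":0,"ty":0,"tz":0,"ax":0,"ay":0,"az":0,"jaw":-1},{"tx":0,"ty":0,"tz":0,"ax":0,"ay":0,"az":0,"jaw":-1}]'>/dev/null; python3 st.py
```

```text
yaw -141.50  T -0.521 q6 -37.2 t 24.00 [ -2.8 -15.3  -3.7] [0.4792 0.0095 0.0705] 42.7
```

The moment is still rising, at 0.52 N·m, so the knob is surely on the zero stop. Now clockwise: I take up the play and find the first contact.

```bash
python3 -m handwheel '[{"tx":0,"ty":0,"tz":0,"ax":0,"ay":0,"az":1,"jaw":-1},{"tx":0,"ty":0,"tz":0,"ax":0,"ay":0,"az":1,"jaw":-1},{"tx":0,"ty":0,"tz":0,"ax":0,"ay":0,"az":1,"jaw":-1},{"tx":0,"ty":0,"tz":0,"ax":0,"ay":0,"az":1,"jaw":-1},{"tx":0,"ty":0,"tz":0,"ax":0,"ay":0,"az":1,"jaw":-1},{"tx":0,"ty":0,"tz":0,"ax":0,"ay":0,"az":1,"jaw":-1},{"tx":0,"ty":0,"tz":0,"ax":0,"ay":0,"az":1,"jaw":-1},{"tx":0,"ty":0,"tz":0,"ax":0,"ay":0,"az":1,"jaw":-1},{"tx":0,"ty":0,"tz":0,"ax":0,"ay":0,"az":1,"jaw":-1},{"tx":0,"ty":0,"tz":0,"ax":0,"ay":0,"az":0,"jaw":-1}]'>/dev/null; python3 st.py
python3 -m handwheel '[{"tx":0,"ty":0,"tz":0,"ax":0,"ay":0,"az":0.5,"jaw":-1},{"tx":0,"ty":0,"tz":0,"ax":0,"ay":0,"az":0.5,"jaw":-1},{"tx":0,"ty":0,"tz":0,"ax":0,"ay":0,"az":0.5,"jaw":-1},{"tx":0,"ty":0,"tz":0,"ax":0,"ay":0,"az":0.5,"jaw":-1},{"tx":0,"ty":0,"tz":0,"ax":0,"ay":0,"az":0.5,"jaw":-1},{"tx":0,"ty":0,"tz":0,"ax":0,"ay":0,"az":0.5,"jaw":-1},{"tx":0,"ty":0,"tz":0,"ax":0,"ay":0,"az":0.5,"jaw":-1},{"tx":0,"ty":0,"tz":0,"ax":0,"ay":0,"az":0,"jaw":-1},{"tx":0,"ty":0,"tz":0,"ax":0,"ay":0,"az":0,"jaw":-1},{"tx":0,"ty":0,"tz":0,"ax":0,"ay":0,"az":0,"jaw":-1}]'>/dev/null; python3 st.py
```

```text
yaw -150.46  T -0.057 q6 -28.2 t 25.25 [ -4.5 -12.9  -3.9] [0.479  0.0098 0.0705] 42.7
yaw -153.94  T -0.052 q6 -24.7 t 26.50 [ -4.1 -12.5  -3.9] [0.4789 0.0099 0.0705] 42.7
```

```bash
python3 -m handwheel '[{"tx":0,"ty":0,"tz":0,"ax":0,"ay":0,"az":0.5,"jaw":-1},{"tx":0,"ty":0,"tz":0,"ax":0,"ay":0,"az":0.5,"jaw":-1},{"tx":0,"ty":0,"tz":0,"ax":0,"ay":0,"az":0.5,"jaw":-1},{"tx":0,"ty":0,"tz":0,"ax":0,"ay":0,"az":0.5,"jaw":-1},{"tx":0,"ty":0,"tz":0,"ax":0,"ay":0,"az":0.5,"jaw":-1},{"tx":0,"ty":0,"tz":0,"ax":0,"ay":0,"az":0.5,"jaw":-1},{"tx":0,"ty":0,"tz":0,"ax":0,"ay":0,"az":0.5,"jaw":-1},{"tx":0,"ty":0,"tz":0,"ax":0,"ay":0,"az":0.5,"jaw":-1},{"tx":0,"ty":0,"tz":0,"ax":0,"ay":0,"az":0,"jaw":-1},{"tx":0,"ty":0,"tz":0,"ax":0,"ay":0,"az":0,"jaw":-1}]'>/dev/null; python3 st.py
```

```text
yaw -157.94  T -0.095 q6 -20.7 t 27.75 [ -3.7 -12.8  -3.4] [0.4789 0.01   0.0705] 42.7
```

```bash
python3 -m handwheel '[{"tx":0,"ty":0,"tz":0,"ax":0,"ay":0,"az":0.5,"jaw":-1},{"tx":0,"ty":0,"tz":0,"ax":0,"ay":0,"az":0.5,"jaw":-1},{"tx":0,"ty":0,"tz":0,"ax":0,"ay":0,"az":0.5,"jaw":-1},{"tx":0,"ty":0,"tz":0,"ax":0,"ay":0,"az":0.5,"jaw":-1},{"tx":0,"ty":0,"tz":0,"ax":0,"ay":0,"az":0.5,"jaw":-1},{"tx":0,"ty":0,"tz":0,"ax":0,"ay":0,"az":0.5,"jaw":-1},{"tx":0,"ty":0,"tz":0,"ax":0,"ay":0,"az":0.5,"jaw":-1},{"tx":0,"ty":0,"tz":0,"ax":0,"ay":0,"az":0.5,"jaw":-1},{"tx":0,"ty":0,"tz":0,"ax":0,"ay":0,"az":0,"jaw":-1},{"tx":0,"ty":0,"tz":0,"ax":0,"ay":0,"az":0,"jaw":-1}]'>/dev/null; python3 st.py
```

```text
yaw -161.93  T -0.031 q6 -16.7 t 29.00 [ -4.4 -11.6  -3.2] [0.4788 0.0101 0.0705] 42.7
```

```bash
python3 -m handwheel '[{"tx":0,"ty":0,"tz":0,"ax":0,"ay":0,"az":0.5,"jaw":-1},{"tx":0,"ty":0,"tz":0,"ax":0,"ay":0,"az":0.5,"jaw":-1},{"tx":0,"ty":0,"tz":0,"ax":0,"ay":0,"az":0.5,"jaw":-1},{"tx":0,"ty":0,"tz":0,"ax":0,"ay":0,"az":0.5,"jaw":-1},{"tx":0,"ty":0,"tz":0,"ax":0,"ay":0,"az":0.5,"jaw":-1},{"tx":0,"ty":0,"tz":0,"ax":0,"ay":0,"az":0.5,"jaw":-1},{"tx":0,"ty":0,"tz":0,"ax":0,"ay":0,"az":0.5,"jaw":-1},{"tx":0,"ty":0,"tz":0,"ax":0,"ay":0,"az":0.5,"jaw":-1},{"tx":0,"ty":0,"tz":0,"ax":0,"ay":0,"az":0,"jaw":-1},{"tx":0,"ty":0,"tz":0,"ax":0,"ay":0,"az":0,"jaw":-1}]'>/dev/null; python3 st.py
```

```text
yaw -165.91  T 0.244 q6 -12.7 t 30.25 [ -4.6 -10.3  -3.6] [0.4788 0.0102 0.0705] 42.7
```

Clockwise contact found. I take 2° more to fix the phase.

```bash
python3 -m handwheel '[{"tx":0,"ty":0,"tz":0,"ax":0,"ay":0,"az":0.5,"jaw":-1},{"tx":0,"ty":0,"tz":0,"ax":0,"ay":0,"az":0.5,"jaw":-1},{"tx":0,"ty":0,"tz":0,"ax":0,"ay":0,"az":0.5,"jaw":-1},{"tx":0,"ty":0,"tz":0,"ax":0,"ay":0,"az":0.5,"jaw":-1},{"tx":0,"ty":0,"tz":0,"ax":0,"ay":0,"az":0,"jaw":-1},{"tx":0,"ty":0,"tz":0,"ax":0,"ay":0,"az":0,"jaw":-1},{"tx":0,"ty":0,"tz":0,"ax":0,"ay":0,"az":0,"jaw":-1},{"tx":0,"ty":0,"tz":0,"ax":0,"ay":0,"az":0,"jaw":-1},{"tx":0,"ty":0,"tz":0,"ax":0,"ay":0,"az":0,"jaw":-1},{"tx":0,"ty":0,"tz":0,"ax":0,"ay":0,"az":0,"jaw":-1}]'>/dev/null; python3 st.py
```

```text
yaw -167.91  T 0.164 q6 -10.7 t 31.50 [ -5.5 -11.7  -3.7] [0.4788 0.0103 0.0705] 42.8
```

```bash
python3 -m handwheel '[{"tx":0,"ty":0,"tz":0,"ax":0,"ay":0,"az":2.5,"jaw":-1},{"tx":0,"ty":0,"tz":0,"ax":0,"ay":0,"az":2.5,"jaw":-1},{"tx":0,"ty":0,"tz":0,"ax":0,"ay":0,"az":2.5,"jaw":-1},{"tx":0,"ty":0,"tz":0,"ax":0,"ay":0,"az":2.5,"jaw":-1},{"tx":0,"ty":0,"tz":0,"ax":0,"ay":0,"az":2.5,"jaw":-1},{"tx":0,"ty":0,"tz":0,"ax":0,"ay":0,"az":2.5,"jaw":-1},{"tx":0,"ty":0,"tz":0,"ax":0,"ay":0,"az":2.5,"jaw":-1},{"tx":0,"ty":0,"tz":0,"ax":0,"ay":0,"az":2.5,"jaw":-1},{"tx":0,"ty":0,"tz":0,"ax":0,"ay":0,"az":2.5,"jaw":-1},{"tx":0,"ty":0,"tz":0,"ax":0,"ay":0,"az":0,"jaw":-1}]'>/dev/null; python3 st.py
python3 -m handwheel '[{"tx":0,"ty":0,"tz":0,"ax":0,"ay":0,"az":2.5,"jaw":-1},{"tx":0,"ty":0,"tz":0,"ax":0,"ay":0,"az":2.5,"jaw":-1},{"tx":0,"ty":0,"tz":0,"ax":0,"ay":0,"az":2.5,"jaw":-1},{"tx":0,"ty":0,"tz":0,"ax":0,"ay":0,"az":2.5,"jaw":-1},{"tx":0,"ty":0,"tz":0,"ax":0,"ay":0,"az":2.5,"jaw":-1},{"tx":0,"ty":0,"tz":0,"ax":0,"ay":0,"az":2.5,"jaw":-1},{"tx":0,"ty":0,"tz":0,"ax":0,"ay":0,"az":2.5,"jaw":-1},{"tx":0,"ty":0,"tz":0,"ax":0,"ay":0,"az":2.5,"jaw":-1},{"tx":0,"ty":0,"tz":0,"ax":0,"ay":0,"az":2.5,"jaw":-1},{"tx":0,"ty":0,"tz":0,"ax":0,"ay":0,"az":0,"jaw":-1}]'>/dev/null; python3 st.py
```

```text
yaw 169.57  T -0.019 q6 11.8 t 32.75 [-4.8 -7.8 -3.3] [0.4788 0.0109 0.0705] 42.8
yaw 147.15  T -0.035 q6 34.3 t 34.00 [-4.4 -2.8 -2.9] [0.4791 0.0116 0.0705] 42.7
```

```bash
python3 -m handwheel '[{"tx":0,"ty":0,"tz":0,"ax":0,"ay":0,"az":1,"jaw":-1},{"tx":0,"ty":0,"tz":0,"ax":0,"ay":0,"az":1,"jaw":-1},{"tx":0,"ty":0,"tz":0,"ax":0,"ay":0,"az":1,"jaw":-1},{"tx":0,"ty":0,"tz":0,"ax":0,"ay":0,"az":1,"jaw":-1},{"tx":0,"ty":0,"tz":0,"ax":0,"ay":0,"az":1,"jaw":-1},{"tx":0,"ty":0,"tz":0,"ax":0,"ay":0,"az":0,"jaw":-1},{"tx":0,"ty":0,"tz":0,"ax":0,"ay":0,"az":0,"jaw":-1},{"tx":0,"ty":0,"tz":0,"ax":0,"ay":0,"az":0,"jaw":-1},{"tx":0,"ty":0,"tz":0,"ax":0,"ay":0,"az":0,"jaw":-1},{"tx":0,"ty":0,"tz":0,"ax":0,"ay":0,"az":0,"jaw":-1}]'>/dev/null; python3 st.py
python3 -m handwheel '[{"tx":0,"ty":0,"tz":0,"ax":0,"ay":0,"az":0.5,"jaw":-1},{"tx":0,"ty":0,"tz":0,"ax":0,"ay":0,"az":0.5,"jaw":-1},{"tx":0,"ty":0,"tz":0,"ax":0,"ay":0,"az":0.5,"jaw":-1},{"tx":0,"ty":0,"tz":0,"ax":0,"ay":0,"az":0.5,"jaw":-1},{"tx":0,"ty":0,"tz":0,"ax":0,"ay":0,"az":0.5,"jaw":-1},{"tx":0,"ty":0,"tz":0,"ax":0,"ay":0,"az":0.5,"jaw":-1},{"tx":0,"ty":0,"tz":0,"ax":0,"ay":0,"az":0,"jaw":-1},{"tx":0,"ty":0,"tz":0,"ax":0,"ay":0,"az":0,"jaw":-1},{"tx":0,"ty":0,"tz":0,"ax":0,"ay":0,"az":0,"jaw":-1},{"tx":0,"ty":0,"tz":0,"ax":0,"ay":0,"az":0,"jaw":-1}]'>/dev/null; python3 st.py
```

```text
yaw 142.21  T 0.232 q6 39.2 t 35.25 [-4.4 -2.9 -3.2] [0.4792 0.0117 0.0705] 42.7
yaw 139.19  T 0.131 q6 42.2 t 36.50 [-5.1 -2.9 -3.2] [0.4793 0.0118 0.0705] 42.8
```

```bash
python3 -m handwheel '[{"tx":0,"ty":0,"tz":0,"ax":0,"ay":0,"az":1.5,"jaw":-1},{"tx":0,"ty":0,"tz":0,"ax":0,"ay":0,"az":1.5,"jaw":-1},{"tx":0,"ty":0,"tz":0,"ax":0,"ay":0,"az":1.5,"jaw":-1},{"tx":0,"ty":0,"tz":0,"ax":0,"ay":0,"az":1.5,"jaw":-1},{"tx":0,"ty":0,"tz":0,"ax":0,"ay":0,"az":1.5,"jaw":-1},{"tx":0,"ty":0,"tz":0,"ax":0,"ay":0,"az":1.5,"jaw":-1},{"tx":0,"ty":0,"tz":0,"ax":0,"ay":0,"az":1.5,"jaw":-1},{"tx":0,"ty":0,"tz":0,"ax":0,"ay":0,"az":0,"jaw":-1},{"tx":0,"ty":0,"tz":0,"ax":0,"ay":0,"az":0,"jaw":-1},{"tx":0,"ty":0,"tz":0,"ax":0,"ay":0,"az":0,"jaw":-1}]'>/dev/null; python3 st.py
```

```text
yaw 128.66  T -0.035 q6 52.7 t 37.75 [-4.7 -1.3  0.8] [0.4796 0.0119 0.0704] 42.9
```

The moment is free again, so the spindle sits in the fourth detent. I release, lift, and look.

```bash
python3 -m handwheel '[{"tx":0,"ty":0,"tz":0,"ax":0,"ay":0,"az":0,"jaw":0.6},{"tx":0,"ty":0,"tz":0,"ax":0,"ay":0,"az":0,"jaw":0.6},{"tx":0,"ty":0,"tz":0,"ax":0,"ay":0,"az":0,"jaw":0.6},{"tx":0,"ty":0,"tz":-0.01,"ax":0,"ay":0,"az":0,"jaw":0.6},{"tx":0,"ty":0,"tz":-0.02,"ax":0,"ay":0,"az":0,"jaw":0.6},{"tx":0,"ty":0,"tz":-0.02,"ax":0,"ay":0,"az":0,"jaw":0.6},{"tx":0,"ty":0,"tz":-0.02,"ax":0,"ay":0,"az":0,"jaw":-1},{"tx":0,"ty":0,"tz":-0.02,"ax":0,"ay":0,"az":0,"jaw":-1},{"tx":0,"ty":0,"tz":0,"ax":0,"ay":0,"az":0,"jaw":-1},{"tx":0,"ty":0,"tz":0,"ax":0,"ay":0,"az":0,"jaw":-1}]'; python3 look.py w3; python3 - <<'E'
from workcell import optics
from h import *
s=optics.camera("side"); top=optics.camera("top")
np.savez("side1.npz",**s);np.savez("top1.npz",**top)
a=cv2.imread("pics/w3.png")
b=cv2.resize(s["color"][...,::-1][200:300,230:390],(640,400),interpolation=cv2.INTER_CUBIC)
cv2.imwrite("pics/c3.png",cv2.resize(np.vstack([a,b]),(480,600)))
c=np.load("w2.npz");E=wristE(c)
print(onplane(c["K"],E,411,161,.074),onplane(c["K"],E,315.5,296.5,.1))
E
```

```text
time: 39.0
ee_pos: [0.4795, 0.0118, 0.1598]
tcp_rot: [-180.0, -0.0, 128.6]
wrist_force: [-0.1, -0.0, 0.3]
opening: 0.0001
grasp_force: 0.0
{'time': 39.0, 'q': [1.4097, -5.487, -8.2605, 87.2442, 0.0001, 52.7656], 'ee_pos': [0.4795, 0.0118, 0.1598], 'tcp_rot': [-179.986, -0.0108, 128.6441], 'wrist_force': [-0.1224, -0.0077, 0.3109], 'torque': [0.0248, 0.0276, 0.0171]}
[0.44655516 0.07782909 0.074     ] [0.4794947  0.01131906 0.1       ]
```

View pics/c3.png

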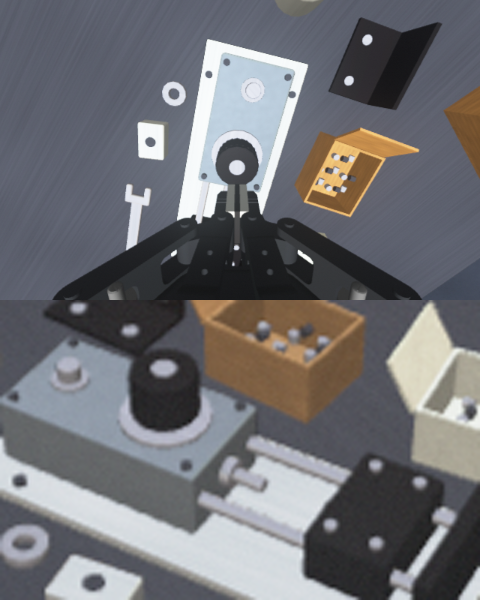

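The lock pin is at about (0.447, 0.079) and still up, and the rod tip is near side-view pixel (319,261). As a quick check of the click count I measure how far the tip shifted from its starting image, where +1 click (2 mm) is expected.

```bash
python3 - <<'E'
from h import *
from scipy.ndimage import map_coordinates
k=np.array([.4795,.0113]);yw=np.arctan2(.0665,-.033);d=np.array([np.cos(yw),np.sin(yw)])  # head +y
print("yaw",np.degrees(yw)-90,"lock",k+.075*d)
n=np.array([-d[1],d[0]])
for cam in ("side","top"):
    prof=[]
    for t in ("0","1"):
        c=np.load(cam+t+".npz"); g=cv2.cvtColor(c["color"],cv2.COLOR_RGB2GRAY).astype(float)
        ys=np.arange(-.008,-.040,-.001); P=[]
        for y in ys:
            v=[]
            for s in (-.002,0,.002):
                q=np.r_[k+(y-.05)*d+s*n,.039]; u=proj(c["K"],c["extrinsics"],q); v.append(map_coordinates(g,[[u[1]],[u[0]]],order=1)[0])
            P.append(np.mean(v))
        prof.append(P); print(cam,t,np.round(P).astype(int))
E
```

```text
yaw 26.392474049839166 lock [0.44616119 0.07848276]
side 0 [145 146 146 151 164 176 184 188 191 192 190 187 185 183 179 171 170 180
 192 203 210 211 212 212 211 211 212 212 213 213 213 213]
side 1 [148 147 147 152 165 179 187 191 194 194 192 189 187 187 189 188 182 175
 174 186 198 207 212 214 215 215 215 215 215 215 215 216]
top 0 [156 155 155 155 155 156 156 155 154 152 152 154 154 152 152 156 166 177
 183 183 182 182 181 181 181 181 181 182 182 182 182 182]
top 1 [207 207 207 207 208 208 208 208 208 208 208 208 209 208 208 208 208 209
 209 209 209 209 210 211 211 211 208 199 184 164 144 126]
```

The tip shifted 2 mm outward, one click net, which confirms four clicks from zero. Now I go above the lock pin with the fingers shut.

```bash
python3 -m handwheel '[{"tx":0.0242,"ty":0.0052,"tz":0,"ax":0,"ay":0,"az":0,"jaw":-1},{"tx":0.0242,"ty":0.0052,"tz":0,"ax":0,"ay":0,"az":0,"jaw":-1},{"tx":0.0243,"ty":0.0053,"tz":0,"ax":0,"ay":0,"az":0,"jaw":-1},{"tx":0,"ty":0,"tz":0.0155,"ax":0,"ay":0,"az":0,"jaw":-1},{"tx":0,"ty":0,"tz":0.0155,"ax":0,"ay":0,"az":0,"jaw":-1},{"tx":0,"ty":0,"tz":0.0155,"ax":0,"ay":0,"az":0,"jaw":-1},{"tx":0,"ty":0,"tz":0.0155,"ax":0,"ay":0,"az":0,"jaw":-1},{"tx":0,"ty":0,"tz":0.0155,"ax":0,"ay":0,"az":0,"jaw":-1},{"tx":0,"ty":0,"tz":0,"ax":0,"ay":0,"az":0,"jaw":-1},{"tx":0,"ty":0,"tz":0,"ax":0,"ay":0,"az":0,"jaw":-1}]'; python3 -m handwheel '[{"tx":0,"ty":0,"tz":0.002,"ax":0,"ay":0,"az":0,"jaw":-1},{"tx":0,"ty":0,"tz":0.002,"ax":0,"ay":0,"az":0,"jaw":-1},{"tx":0,"ty":0,"tz":0.002,"ax":0,"ay":0,"az":0,"jaw":-1},{"tx":0,"ty":0,"tz":0.002,"ax":0,"ay":0,"az":0,"jaw":-1},{"tx":0,"ty":0,"tz":0.002,"ax":0,"ay":0,"az":0,"jaw":-1},{"tx":0,"ty":0,"tz":0.001,"ax":0,"ay":0,"az":0,"jaw":-1},{"tx":0,"ty":0,"tz":0.001,"ax":0,"ay":0,"az":0,"jaw":-1},{"tx":0,"ty":0,"tz":0,"ax":0,"ay":0,"az":0,"jaw":-1},{"tx":0,"ty":0,"tz":0,"ax":0,"ay":0,"az":0,"jaw":-1},{"tx":0,"ty":0,"tz":0,"ax":0,"ay":0,"az":0,"jaw":-1}]'
```

```text
time: 40.4
ee_pos: [0.4467, 0.0784, 0.0832]
tcp_rot: [180.0, 0.0, 128.6]
wrist_force: [0.4, -1.2, 0.3]
opening: 0.0001
grasp_force: 0.0
time: 41.65
ee_pos: [0.4465, 0.0784, 0.0708]
tcp_rot: [180.0, 0.0, 128.6]
wrist_force: [-1.8, 0.9, 4.5]
opening: 0.0005
grasp_force: 2.2
```

```bash
python3 -m handwheel '[{"tx":0,"ty":0,"tz":0.0005,"ax":0,"ay":0,"az":0,"jaw":-1},{"tx":0,"ty":0,"tz":0.0005,"ax":0,"ay":0,"az":0,"jaw":-1},{"tx":0,"ty":0,"tz":0.0005,"ax":0,"ay":0,"az":0,"jaw":-1},{"tx":0,"ty":0,"tz":0.0005,"ax":0,"ay":0,"az":0,"jaw":-1},{"tx":0,"ty":0,"tz":0.0005,"ax":0,"ay":0,"az":0,"jaw":-1},{"tx":0,"ty":0,"tz":0.0005,"ax":0,"ay":0,"az":0,"jaw":-1},{"tx":0,"ty":0,"tz":0.0005,"ax":0,"ay":0,"az":0,"jaw":-1},{"tx":0,"ty":0,"tz":0.0005,"ax":0,"ay":0,"az":0,"jaw":-1},{"tx":0,"ty":0,"tz":0.0005,"ax":0,"ay":0,"az":0,"jaw":-1},{"tx":0,"ty":0,"tz":0.0003,"ax":0,"ay":0,"az":0,"jaw":-1}]'; python3 -m handwheel '[{"tx":0,"ty":0,"tz":0.0003,"ax":0,"ay":0,"az":0,"jaw":-1},{"tx":0,"ty":0,"tz":0.0003,"ax":0,"ay":0,"az":0,"jaw":-1},{"tx":0,"ty":0,"tz":0,"ax":0,"ay":0,"az":0,"jaw":-1},{"tx":0,"ty":0,"tz":0,"ax":0,"ay":0,"az":0,"jaw":-1},{"tx":0,"ty":0,"tz":0,"ax":0,"ay":0,"az":0,"jaw":-1},{"tx":0,"ty":0,"tz":0,"ax":0,"ay":0,"az":0,"jaw":-1},{"tx":0,"ty":0,"tz":0,"ax":0,"ay":0,"az":0,"jaw":-1},{"tx":0,"ty":0,"tz":0,"ax":0,"ay":0,"az":0,"jaw":-1},{"tx":0,"ty":0,"tz":0,"ax":0,"ay":0,"az":0,"jaw":-1},{"tx":0,"ty":0,"tz":0,"ax":0,"ay":0,"az":0,"jaw":-1}]'
```

```text
time: 42.9
ee_pos: [0.4465, 0.0784, 0.066]
tcp_rot: [180.0, 0.0, 128.6]
wrist_force: [-2.4, -0.1, 6.6]
opening: -0.0001
grasp_force: 3.5
time: 44.15
ee_pos: [0.4465, 0.0784, 0.066]
tcp_rot: [180.0, 0.0, 128.6]
wrist_force: [-4.2, 0.2, 9.6]
opening: -0.0
grasp_force: 4.9
```

The pin stops at z = 0.066 and the force is rising, so it is bottoming. I give it one slightly firmer push, then retreat and hold still.

```bash
python3 -m handwheel '[{"tx":0,"ty":0,"tz":0.0005,"ax":0,"ay":0,"az":0,"jaw":-1},{"tx":0,"ty":0,"tz":0.0005,"ax":0,"ay":0,"az":0,"jaw":-1},{"tx":0,"ty":0,"tz":0,"ax":0,"ay":0,"az":0,"jaw":-1},{"tx":0,"ty":0,"tz":0,"ax":0,"ay":0,"az":0,"jaw":-1},{"tx":0,"ty":0,"tz":0,"ax":0,"ay":0,"az":0,"jaw":-1},{"tx":0,"ty":0,"tz":0,"ax":0,"ay":0,"az":0,"jaw":-1},{"tx":0,"ty":0,"tz":0,"ax":0,"ay":0,"az":0,"jaw":-1},{"tx":0,"ty":0,"tz":0,"ax":0,"ay":0,"az":0,"jaw":-1},{"tx":0,"ty":0,"tz":0,"ax":0,"ay":0,"az":0,"jaw":-1},{"tx":0,"ty":0,"tz":0,"ax":0,"ay":0,"az":0,"jaw":-1}]'; python3 -m handwheel '[{"tx":0,"ty":0,"tz":-0.005,"ax":0,"ay":0,"az":0,"jaw":-1},{"tx":0,"ty":0,"tz":-0.015,"ax":0,"ay":0,"az":0,"jaw":-1},{"tx":0,"ty":0,"tz":-0.02,"ax":0,"ay":0,"az":0,"jaw":-1},{"tx":0,"ty":0,"tz":-0.03,"ax":0,"ay":0,"az":0,"jaw":-1},{"tx":0,"ty":0,"tz":-0.03,"ax":0,"ay":0,"az":0,"jaw":-1},{"tx":0,"ty":0,"tz":-0.02,"ax":0,"ay":0,"az":0,"jaw":-1},{"tx":0,"ty":0,"tz":0,"ax":0,"ay":0,"az":0,"jaw":-1},{"tx":0,"ty":0,"tz":0,"ax":0,"ay":0,"az":0,"jaw":-1},{"tx":0,"ty":0,"tz":0,"ax":0,"ay":0,"az":0,"jaw":-1},{"tx":0,"ty":0,"tz":0,"ax":0,"ay":0,"az":0,"jaw":-1}]'; python3 - <<'E'
from workcell import optics
import cv2
s=optics.camera("side")["color"][...,::-1][190:310,200:400]
cv2.imwrite("pics/end.png",cv2.resize(s,(800,480),interpolation=cv2.INTER_CUBIC))
E
```

```text
time: 45.4
ee_pos: [0.4466, 0.0784, 0.0659]
tcp_rot: [179.9, 0.0, 128.6]
wrist_force: [-7.3, -0.7, 17.6]
opening: -0.0001
grasp_force: 8.9
time: 46.65
ee_pos: [0.4462, 0.0783, 0.1837]
tcp_rot: [-179.9, -0.0, 128.6]
wrist_force: [-0.2, -0.3, 0.4]
opening: -0.0
grasp_force: 0.0
```

View pics/end.png

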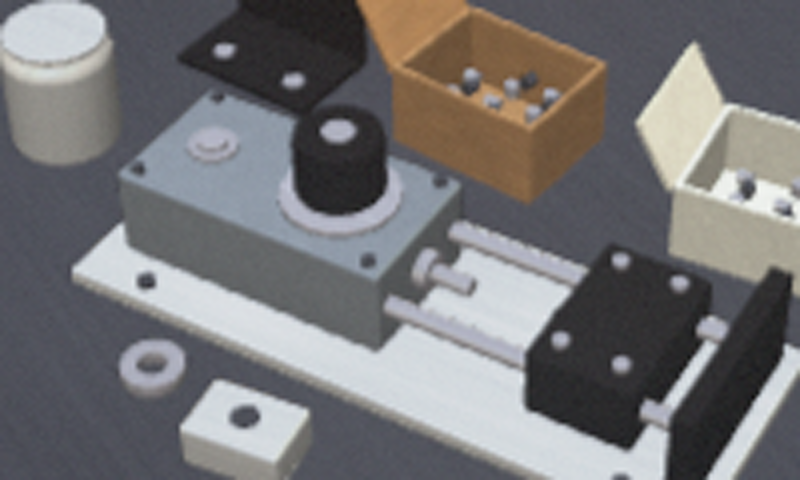

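The lock pin is down, almost flush in its ring at crop (213,143). The rod tip is unchanged at about (470,285), the other things are in place and the arm is clear. I hand the job in.

```bash
python3 -c "
from workcell import workorder; print(workorder.job_done())"
```

```text
the job is handed in; nothing more can be done
None
```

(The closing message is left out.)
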